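# Hang the order stamp back on its sprung hook

### The job

The order has been stamped; hang the ringed stamp back up on the stand's sprung hook: stand it on the counter within the swing arm's reach, pull the hook down by pressing the dish on top, swing it through the stamp's ring and ease it up gently, never letting it fly up. Leave the stamp hanging still and upright from the fully retracted hook, and do not shift the other goods on the counter.

Things in the scene. Friction and masses are not known exactly. Their poses are not given: they have to be found in the camera images.
- stand: The hook stand, fixed to the counter: dark steel foot 124 mm across and 26 mm high, column 24 mm thick; the arm turns on top. Apart from the dish nothing on it is higher than 207 mm. Origin at the counter on the column's axis; at swing 0 the arm points along the stand's -x, roughly towards the robot.
- swing (a joint): Swing of the level arm about the column, rad, -0.9 to 0.9, positive counter-clockwise from above (with the stand at yaw 0 the arm's end then goes to the robot's right, -y). The arm is a 17 mm bar at 178 mm height; the hook's upright axis is 200 mm from the column's axis. It swings lightly (0.3 N at the end) and stays where it is left.
- hook (a joint): How far the hook is pulled down, m: 0 retracted (home), 0.060 at the bottom stop. Its spring pulls up with about 4 N at 0 and 8 N at 0.060; let go, it flies up. The upright rod slides in the barrel at the arm's end: dish on top, hook below.
- guard (a point): Centre of the mouth of the guard bell under the arm's end, 38 mm across, 145 mm above the counter; the 37 mm barrel over it ends at 205 mm. With the hook retracted its point stands inside the bell and shuts the hook's mouth, so that nothing can be put on or come off; pulled down, the hook is open.
- dish (a point): Centre of the floor of the round brass dish on top of the hook's rod, where it is pressed down. Floor about 38 mm across, 48 mm inside the rim, which stands 10 mm above the floor. 138 mm straight above hook_seat: 274 mm above the counter retracted, 214 mm at the bottom stop. Shut fingers fit in it; moving them sideways swings the arm.
- hook_seat (a point): Centre of the 6 mm wire at the lowest point of the hook's bend, on the rod's axis; 136 mm above the counter retracted, 76 mm at the bottom stop. A J in its y-z plane (x to the column, z up): shank 11 mm to -y, point 11 mm to +y and ending 13 mm above this point, 16 mm free between them. It enters a ring by moving to its own +y (swing falling).
- stamp: Rubber stamp, 28 x 42 x 67 mm plus a steel ring on top, about 100 g (a second one far to the left has no ring). Origin at the centre of its underside, z up, y along the long side of its block. Turned wooden handle on the z axis, 26 mm thick between 40 and 66 mm height. It starts upright on the order pad in front of the robot.
- eye (a point): Centre of the steel ring upright on the stamp's handle, 81 mm above the stamp's underside: opening 26 mm, wire 4 mm, top at 98 mm. It lies in the stamp's y-z plane, its hole along the stamp's x; grip the handle across x, a finger each side of the ring. On the bare counter the ring is level with the hook at its bottom stop.
- handle (a point): Middle of the stamp's turned handle, 56 mm above its underside. The hook can enter the ring when the stamp stands with this point 200 mm from the column's axis and the ring's plane pointing to the column (some 5 mm or 15 degrees off is all right).
- order_pad: Order pad, 125 (x) x 85 (y) x 8 mm, fixed on the counter; the stamp starts on it. Origin at the centre of its underside.
- card_reader: Card reader, 165 (x) x 78 (y) x 21 mm, fixed. Origin at the centre of its underside.
- ribbon_spool: Loose ribbon spool, 60 mm across, 30 mm high, a bystander. Origin at the centre of its underside.
- mini_jar: Loose small white jar, 62 mm across, 78 mm high, a bystander. Origin at the centre of its underside.
- gift_box: Loose ribboned gift box, 74 x 104 x 46 mm, a bystander. Origin at the centre of its underside.
- chocolate_bar: Loose wrapped chocolate bar, 55 x 117 x 9 mm, a bystander. Origin at the centre of its underside.
- bear: Loose chocolate bear, 57 x 55 x 71 mm, a bystander. Origin at the centre of its underside.
There are look-alikes about, which are no part of the job. Of the things that look like the stamp, the largest one is meant.

How it is judged:
On the way, in this order (a step that is already met when the one before it is completed fails the run):
1. the stamp stands upright on the bare counter on the hook's circle (its handle 185 to 215 mm from the column's axis) (horizontal distance between handle and stand between 0.185 and 0.215 m and height (world z) of stamp below 0.004 m and angle between stamp's own z axis and vertical below 0.15 rad), for 0.1 s.
2. the hook, pulled down more than 30 mm, has the stamp's ring in it (ring centre within 18 mm of the hook's bend) (value of joint hook above 0.03 m and distance between eye and hook_seat below 0.018 m), for 0.1 s.
At the end, for the whole second after the job is handed in: The stamp hangs by its ring in the hook (ring centre within 17 mm of the hook's bend), more than 30 mm clear of the counter, upright within 0.3 rad and still (below 0.08 m/s), with the hook retracted to within 5 mm of home (distance between eye and hook_seat below 0.017 m and value of joint hook below 0.005 m and height (world z) of stamp above 0.03 m and angle between stamp's own z axis and vertical below 0.3 rad and linear speed of stamp below 0.08 m/s); the robot touches nothing.
It fails at once if the hook flies up (faster than 0.45 m/s) (velocity of joint hook below -0.45 m/s).
It fails at once if a bystander is shifted by more than 20 mm (distance of any of ribbon_spool, mini_jar, gift_box, chocolate_bar, bear from where it was at the start of the episode above 0.02 m).
It also fails if it takes over 61 s, if anything falls off the work surface, if the arm or the gripper's body presses on something with over 40 N, if the wrist force passes 120 N, or if a joint passes its speed limit or range.

### The arm

A 6-joint arm with a two-finger parallel gripper is mounted at the origin on a cart in front of the work surface, level with it; the furniture and walls round the work are solid. World frame = base frame: x ahead of the robot, y to its left, z up, the work surface at z = 0. Lengths are in m, angles in rad, forces in N, time in s.
With the tool pointing down it reaches from about 0.35 to 0.775 m from the base axis. Payload 7.3 kg.
Tool frame: the origin (TCP) lies at the very end of the fingers, on their centre line; the grasp point (between the pads) lies 19 mm behind it (robot.tcp_to_grasp is the distance from the TCP to the grasp point, in m); z points along the fingers, y is the direction in which the jaws open and shut (so a half turn about z gives the same grasp; the last joint's range is limited). The gripper opens to 92 mm and grips with 3 to 60 N. Pads are 19 mm wide; open, the fingers measure 130 mm over their backs; the gripper's body (75 mm by 190 mm) begins 47 mm behind the grasp point.
Start: joints at [-1.274, 0.342, 1.524, -0, 1.275, -0.146], TCP at [0.225, -0.474, 0.227] pointing down, gripper open.
Joint ranges: [-2.53, 2.53], [-0.77, 2.02], [0.04, 2.7], [-1, 4.14], [0.28, 2.66], [-3.11, 3.11]. Speed limits (rad/s): [2.57, 2.57, 3.14, 3.14, 3.14, 3.14].

### API

Orientations are given as [roll, pitch, yaw] about the fixed x, y, z axes, in that order (R = Rz(yaw) Ry(pitch) Rx(roll)).
In Python, from cell import robot gives the robot as it stands.
- The arm moves only by the tool arm_command, never from a script. Its argument "motion" is a list that holds one entry, the list of rows, each a list of 7 numbers: the turn, a rotation vector about the tool's x, y, z in units of 90 degrees (1.0 is 90 degrees), then the shift along the tool's x, y, z in units of 30 cm (1.0 is 30 cm), then the opening, from -1 (shut) to 1 (fully open). In form: [[[wx, wy, wz, tx, ty, tz, grip], ...]]. A call has 1 to 8 rows; each row is the pose to reach, as a shift and turn from the pose commanded when the call began, along the tool's axes at that moment; what a row does not reach only later rows make up. A row lasts 1/10 s, in which the tool goes at most 50 mm and 8.59 degrees, less where a joint would pass 70% of its speed; a pose out of reach is approached as far as the arm can. A call with a number of a shift or a turn outside -1 to 1 is refused whole. A call with a gripper value outside its range is refused whole. The fingers move at their own pace and stop on an object; "grip_force" is the grip in N (left out, the last holds). Time passes only in rows, so rows that repeat a pose let the fingers close. It gives the time, the measured TCP pose, the force and the opening at its end, in the units of the state.
- robot.observe(): the state, without advancing time (a new reading comes with each control period).
- robot.read_camera(name): name is "scene" or "top" or "wrist"; returns a dict with "image" (400x640x3 uint8, red, green, blue), "z_map" (400x640 float32, m along the optical axis (not along the pixel's ray), 0 where there is no reading), "fov_y" (degrees; the focal length in pixels is half the picture's height over the tangent of half this angle, whatever the lens; pixels are square), "cx", "cy" (the principal point, pixels), "cam_to_world" (4x4, takes a point from camera to world coordinates). Camera axes: x right, y down, z forward; pixel columns grow to the right and rows downward; lengths in m; the calibration is good to about 2 mm. A picture is of the moment at which its call begins.
- robot.hand_in(): hands the job in, once; it reports no verdict.
The state is a dict: "time": time; "qpos": joint angles; "qvel": joint speeds; "joint_efforts": joint torques, N m; "tool_pos": TCP position; "tool_rot": TCP orientation; "contact_force": force on the tool from outside, world axes, zero at the start; "torque": the same for the moment, N m; "opening": finger opening in m.
Only numpy, scipy, OpenCV 4.12 (cv2) and the standard library are available. Lean on these libraries where they do the work, as an engineer would, in place of code of your own. Each camera call takes 0.05 s, during which the arm holds its last target.

## Working session

There is one attempt and no reset: what is moved stays moved. The work goes in short steps, Python scripts to look and compute and a tool call to move; the robot and the scene stay as the last step left them, time stands still between calls to the robot, and variables do not carry over. Pictures are saved under pics/ and viewed, and the job is handed in when it is done.

Besides the shell and the picture viewer there is one more tool, called after "Request:" as name(argument=value, ...) on one line, values as JSON. arm_command: Moves the arm, as the interface text tells. Its arguments: {"type":"object","properties":{"motion":{"type":"array"},"grip_force":{"type":"number"}},"required":["motion"]}

```bash
ls; mkdir -p pics; cat > h.py <<'E'
import numpy as np, cv2
from cell import robot
def cam(n):
    d=robot.read_camera(n); im=d["image"]; f=200/np.tan(np.radians(d["fov_y"])/2)
    d["f"]=f; return d
def save(d,name,scale=1.0):
    im=cv2.cvtColor(d["image"],cv2.COLOR_RGB2BGR)
    cv2.imwrite("pics/"+name,im)
def pt(d,u,v,z=None):
    zz=d["z_map"][int(v),int(u)] if z is None else z
    p=np.array([(u-d["cx"])/d["f"]*zz,(v-d["cy"])/d["f"]*zz,zz,1]); return (np.array(d["cam_to_world"])@p)[:3]
def ray(d,u,v,h):
    T=np.array(d["cam_to_world"]);r=T[:3,:3]@np.array([(u-d["cx"])/d["f"],(v-d["cy"])/d["f"],1]);o=T[:3,3]
    return o+r*(h-o[2])/r[2]
def cloud(d):
    z=d["z_map"];v,u=np.mgrid[0:400,0:640]
    P=np.stack([(u-d["cx"])/d["f"]*z,(v-d["cy"])/d["f"]*z,z,np.ones_like(z)],-1)
    W=(P@np.array(d["cam_to_world"]).T)[...,:3]; W[z==0]=np.nan; return W
E
python3 - <<'E'
from h import *
for n in ["scene","top","wrist"]:
    d=cam(n); save(d,n+"0.png"); print(n,d["f"],np.array(d["cam_to_world"]).round(3).tolist(),(d["z_map"]>0).mean())
print(robot.observe())
E
```

```text
pics
scene 468.4929328015813 [[-0.509, -0.561, 0.653, -0.277], [-0.86, 0.323, -0.394, 0.498], [0.01, -0.762, -0.647, 1.028], [0.0, 0.0, 0.0, 1.0]] 0.99606640625
top 368.37325765690764 [[-0.005, -0.993, 0.12, 0.429], [-1.0, 0.004, -0.009, -0.044], [0.008, -0.12, -0.993, 1.344], [0.0, 0.0, 0.0, 1.0]] 0.996078125
wrist 355.56516278783306 [[0.427, -0.871, -0.244, 0.29], [-0.904, -0.412, -0.113, -0.444], [-0.003, 0.269, -0.963, 0.385], [0.0, 0.0, 0.0, 1.0]] 0.99610546875
{'time': 0.15, 'qpos': array([-1.27401068e+00,  3.42542414e-01,  1.52473811e+00,  1.74360408e-05,
        1.27538938e+00, -1.46031390e-01]), 'qvel': array([ 0.00247872, -0.00143209, -0.00161798,  0.00248624, -0.00231844,
        0.00025582]), 'joint_efforts': array([-1.30972448e-04, -4.31470084e+01, -2.44353282e+01,  7.15775345e-02,
        5.37440297e-02, -8.44144620e-05]), 'tool_pos': array([ 0.22488454, -0.47409339,  0.22623589]), 'tool_rot': array([-3.14052929e+00, -1.73251856e-04,  4.42811859e-01]), 'contact_force': array([-0.1369386 , -0.00300673, -0.49762753]), 'torque': array([-0.00860513,  0.04652678, -0.0108871 ]), 'opening': 0.09184321080149477}
```

View pics/scene0.png

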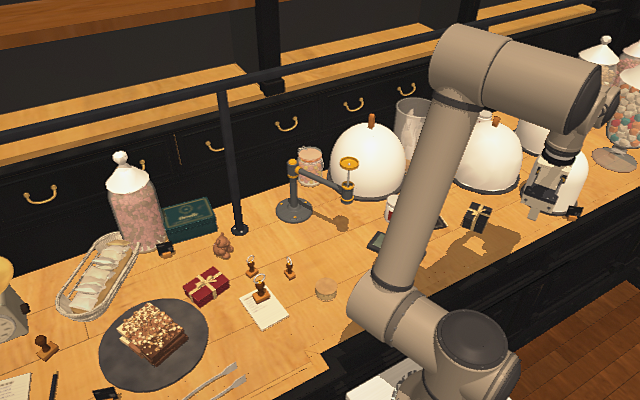

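View pics/top0.png

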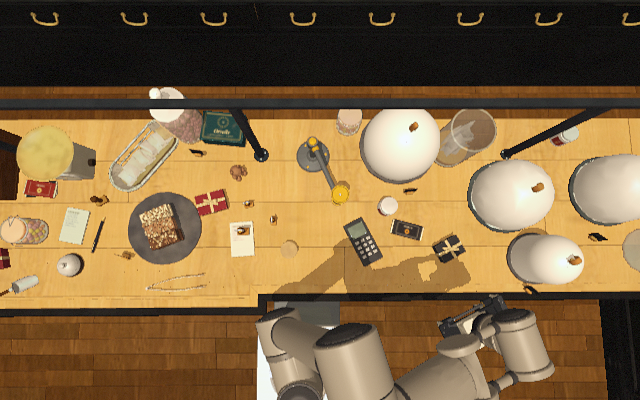

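View pics/wrist0.png

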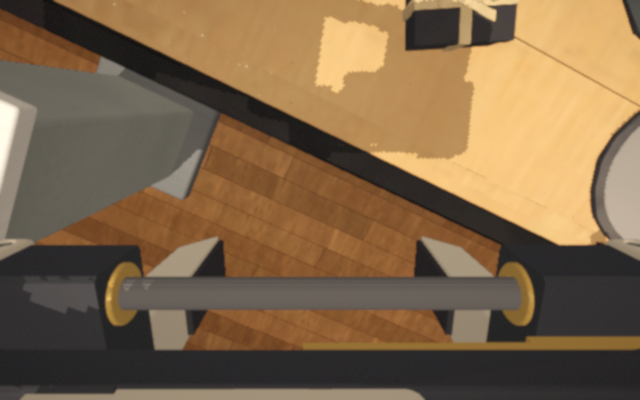

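The scene view shows the stand (295,190), its dish (348,165), the ringed stamp on the pad (261,290) and two smaller look-alikes at (252,265) and (289,268). The top view shows the stamp at (241,230), the column at (313,145) and the dish at (340,192). Next I'll measure their positions.

```bash
python3 - <<'E'
from h import *
d=cam("top"); W=cloud(d)
np.save("top.npy",W)
# height map zoom
im=cv2.cvtColor(d["image"],cv2.COLOR_RGB2BGR)
c=im[100:280,190:480]; cv2.imwrite("pics/topz.png",cv2.resize(c,None,fx=2.7,fy=2.7,interpolation=cv2.INTER_CUBIC))
d2=cam("scene"); im=cv2.cvtColor(d2["image"],cv2.COLOR_RGB2BGR)
c=im[140:340,180:440]; cv2.imwrite("pics/scz.png",cv2.resize(c,None,fx=3,fy=3,interpolation=cv2.INTER_CUBIC))
np.save("sc.npy",cloud(d2))
for n,u,v in [("pad",250,240),("stampTop",241,230),("dish",340,192),("col",313,143),("box",210,203),("bear",238,172),("jar",388,206),("reader",363,242),("spool",290,248),("choc",407,230),("rail",300,104),("post",245,130),("dome",400,130),("dome2",410,126),("counter",280,210),("post2",530,140),("greenbox",225,127)]:
    print(n,W[v,u].round(3))
E
```

```text
pad [0.454 0.188 0.009]
stampTop [0.486 0.202 0.104]
dish [ 0.589 -0.12   0.269]
col [ 0.756 -0.041  0.205]
box [0.585 0.328 0.036]
bear [0.691 0.224 0.068]
jar [ 0.568 -0.3    0.074]
reader [ 0.445 -0.218  0.018]
spool [0.425 0.042 0.032]
choc [ 0.487 -0.38   0.009]
rail [ 0.765 -0.011  0.505]
post [0.758 0.152 0.331]
dome [ 0.799 -0.32   0.201]
dome2 [ 0.803 -0.345  0.228]
counter [ 0.563  0.082 -0.005]
post2 [ 0.771 -0.749  0.181]
greenbox [0.856 0.275 0.062]
```

View pics/topz.png

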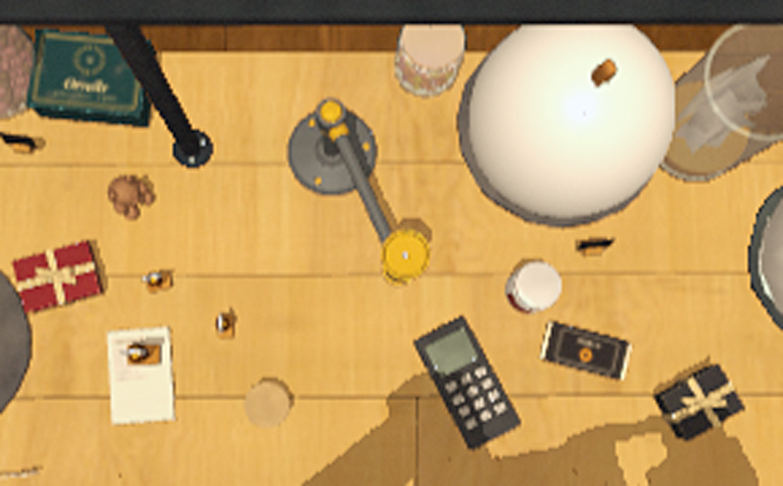

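View pics/scz.png

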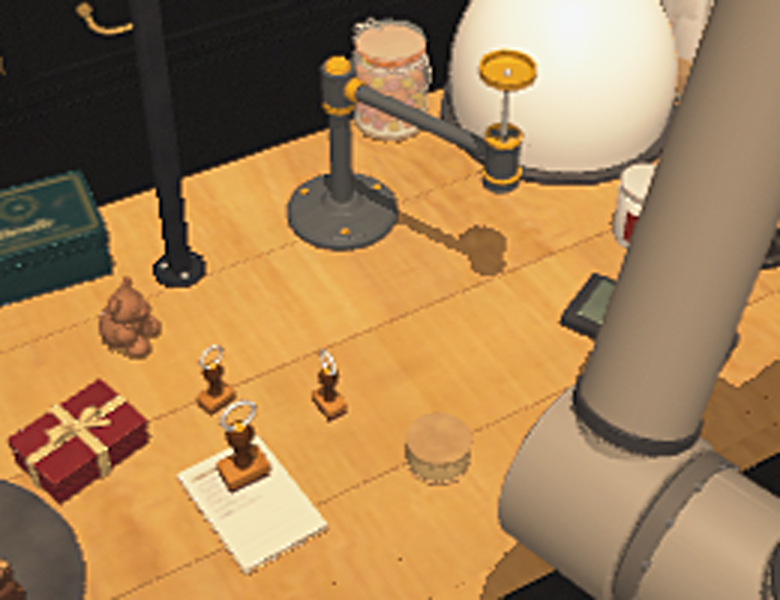

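```bash
python3 - <<'E'
from h import *
d=cam("top"); W=cloud(d); d2=cam("scene"); S=cloud(d2)
def reg(W,c,r,z0,z1):
    m=(np.hypot(W[...,0]-c[0],W[...,1]-c[1])<r)&(W[...,2]>z0)&(W[...,2]<z1); return m
def circ(m):
    cs,_=cv2.findContours(m.astype(np.uint8),cv2.RETR_EXTERNAL,cv2.CHAIN_APPROX_NONE)
    c=max(cs,key=cv2.contourArea); return cv2.minEnclosingCircle(c), cv2.fitEllipse(c)
for D,C,n in [(d,W,"top"),(d2,S,"scene")]:
    hsv=cv2.cvtColor(D["image"],cv2.COLOR_RGB2HSV)
    g=cv2.inRange(hsv,(18,150,90),(32,255,255))>0
    for nm,c,r,z0,z1,h in [("dish",(0.589,-0.12),.05,.25,.31,.284),("colcap",(0.75,-0.04),.03,.19,.22,.207)]:
        m=reg(C,c,r,z0,z1); 
        P=C[m]; mc,e=circ(m)
        print(n,nm,m.sum(),np.nanmedian(P,0).round(4),((P.max(0)+P.min(0))/2).round(4),np.ptp(P,axis=0).round(3),"ell",ray(D,*e[0],h).round(4),np.round(e[1],1))
    # foot: dark at z .0-.03 near column
    m=(np.hypot(C[...,0]-.742,C[...,1]+.04)<.08)&(C[...,2]>0.004)&(C[...,2]<.04)
    P=C[m]; print(n,"foot",P.min(0).round(4),P.max(0).round(4),((P.max(0)+P.min(0))/2).round(4))
    # column points z 0.05..0.15
    m=(np.hypot(C[...,0]-.742,C[...,1]+.04)<.04)&(C[...,2]>0.04)&(C[...,2]<.15)
    if m.any(): P=C[m]; print(n,"col",m.sum(),P.mean(0).round(4),P.min(0).round(4),P.max(0).round(4))
    m=(np.hypot(C[...,0]-.48,C[...,1]-.2)<.035)
    for z0,z1 in [(0.012,.03),(.04,.08),(.085,.13)]:
        q=m&(C[...,2]>z0)&(C[...,2]<z1); P=C[q]
        if len(P)>3:
            w,v=np.linalg.eigh(np.cov(P[:,:2].T)); print(n,"stamp",z0,len(P),P.mean(0).round(4),P.min(0).round(3),P.max(0).round(3),"yaw",np.degrees(np.arctan2(v[1,1],v[0,1])).round(1))
E
```

```text
top dish 265 [ 0.5813 -0.1194  0.2741] [ 0.5804 -0.1189  0.2779] [0.053 0.052 0.019] ell [ 0.5795 -0.1182  0.284 ] [17.4 17.7]
top colcap 103 [ 0.7607 -0.0375  0.1994] [ 0.7541 -0.0375  0.1996] [0.049 0.032 0.019] ell [ 0.7577 -0.0384  0.207 ] [10.  12.3]
top foot [ 0.6732 -0.1106  0.004 ] [0.8197 0.0343 0.0374] [ 0.7465 -0.0381  0.0207]
top col 28 [ 0.7532 -0.0349  0.0828] [ 0.7481 -0.0437  0.0463] [ 0.7622 -0.0262  0.1488]
top stamp 0.012 60 [0.4826 0.2046 0.0223] [0.465 0.181 0.012] [0.508 0.233 0.03 ] yaw 120.3
top stamp 0.04 38 [0.4835 0.2111 0.07  ] [0.474 0.2   0.059] [0.494 0.224 0.077] yaw 47.3
top stamp 0.085 9 [0.4858 0.2091 0.1024] [0.486 0.197 0.095] [0.486 0.222 0.107] yaw 90.2
scene dish 218 [ 0.584  -0.1184  0.2733] [ 0.5794 -0.1171  0.2669] [0.058 0.055 0.033] ell [ 0.5702 -0.1099  0.284 ] [13.3 18.9]
scene colcap 75 [ 0.7563 -0.0319  0.196 ] [ 0.7574 -0.0347  0.1976] [0.037 0.034 0.015] ell [ 0.7443 -0.0268  0.207 ] [ 7.5 11. ]
scene foot [ 0.6995 -0.0926  0.0041] [0.8183 0.0251 0.0395] [ 0.7589 -0.0337  0.0218]
scene col 198 [ 0.7547 -0.0318  0.0947] [ 0.7474 -0.0478  0.042 ] [ 0.77   -0.0214  0.1489]
scene stamp 0.012 124 [0.4783 0.2151 0.0222] [0.468 0.193 0.012] [0.498 0.235 0.029] yaw 88.2
scene stamp 0.04 92 [0.4795 0.216  0.0653] [0.471 0.2   0.041] [0.496 0.227 0.08 ] yaw 87.0
scene stamp 0.085 24 [0.4836 0.2147 0.0967] [0.482 0.198 0.085] [0.486 0.23  0.104] yaw 89.3
```

The stamp is at about (0.482, 0.213) with its ring plane along y. The dish is at (0.580, -0.118) and the column at about (0.758, -0.035). Next is a helper that converts a target pose into move units.

```bash
cat >> h.py <<'E'
from scipy.spatial.transform import Rotation as Ro
def go(p,yaw_deg,frm=None):
    """target pos, tool down with yaw -> turn & shift in units, from the measured (or given) pose"""
    o=robot.observe()
    P,r=(o["tool_pos"],o["tool_rot"]) if frm is None else frm
    R=Ro.from_euler("xyz",r); T=Ro.from_euler("xyz",[np.pi,0,np.radians(yaw_deg)])
    w=(R.inv()*T).as_rotvec()/(np.pi/2); t=R.inv().apply(np.array(p)-P)/0.3
    print("turn",w.round(4),"shift",t.round(4)); return w,t
def st():
    o=robot.observe(); print("t",round(o["time"],2),"pos",o["tool_pos"].round(4),"rot",np.degrees(o["tool_rot"]).round(2),"F",o["contact_force"].round(1),"op",round(o["opening"],4),"q",o["qpos"].round(2))
E
python3 -c "
from h import *
go((.40,-.19,.26),60);st()"
```

```text
turn [-2.000e-04 -1.000e-04 -3.848e-01] shift [ 0.9332 -0.6062 -0.1111]
t 0.35 pos [ 0.225  -0.4743  0.2266] rot [-179.98   -0.     25.37] F [ 0.5 -0.3  0.5] op 0.0916 q [-1.27  0.34  1.52  0.    1.28 -0.15]
```

Request:
arm_command(motion=[[[0, 0, -0.38, 0.93, -0.61, -0.11, 1], [0, 0, -0.38, 0.93, -0.61, -0.11, 1], [0, 0, -0.38, 0.93, -0.61, -0.11, 1], [0, 0, -0.38, 0.93, -0.61, -0.11, 1], [0, 0, -0.38, 0.93, -0.61, -0.11, 0.5], [0, 0, -0.38, 0.93, -0.61, -0.11, 0.3], [0, 0, -0.38, 0.93, -0.61, -0.11, 0.3], [0, 0, -0.38, 0.93, -0.61, -0.11, 0.3]]])

```text
time: 1.15
tool_pos: [0.4004, -0.1862, 0.2604]
tool_rot: [3.14, -0.001, 1.045]
contact_force: [-0.3, -0.5, 0.5]
opening: 0.0644
```

```bash
python3 -c "
from h import *
st();go((.43,.09,.24),90);d=cam('wrist');save(d,'w1.png')"
```

```text
t 1.15 pos [ 0.4004 -0.1862  0.2604] rot [ 1.7992e+02 -6.0000e-02  5.9860e+01] F [-0.3 -0.5  0.5] op 0.0644 q [-0.61  0.16  1.68  0.    1.3  -0.08]
turn [ 0.0011 -0.0004 -0.3349] shift [ 0.8457 -0.3769  0.0684]
```

Request:
arm_command(motion=[[[0, 0, -0.334, 0.85, -0.38, 0.07, 0.3], [0, 0, -0.334, 0.85, -0.38, 0.07, 0.3], [0, 0, -0.334, 0.85, -0.38, 0.07, 0.3], [0, 0, -0.334, 0.85, -0.38, 0.07, 0.3], [0, 0, -0.334, 0.85, -0.38, 0.07, 0.3], [0, 0, -0.334, 0.85, -0.38, 0.07, 0.3], [0, 0, -0.334, 0.85, -0.38, 0.07, 0.3]]])

```text
time: 1.9
tool_pos: [0.4295, 0.0901, 0.2382]
tool_rot: [-3.141, -0.0, 1.567]
contact_force: [-0.8, -0.9, -0.3]
opening: 0.0599
```

```bash
python3 -c "
from h import *
st();go((.482,.18,.22),90);d=cam('wrist');save(d,'w2.png')"
```

```text
t 1.9 pos [0.4295 0.0901 0.2382] rot [-1.7996e+02 -3.0000e-02  8.9810e+01] F [-0.8 -0.9 -0.3] op 0.0599 q [0.03 0.17 1.72 0.   1.25 0.03]
turn [-0.0004 -0.0003 -0.0021] shift [0.3001 0.1742 0.0608]
```

View pics/w2.png

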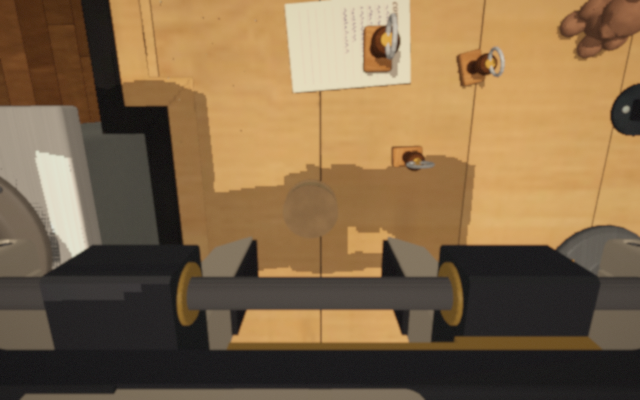

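The wrist view shows the large ringed stamp on the pad at (384,44), with look-alikes at (483,65) and (412,158). I'll measure the stamp from here and from a closer position.

```bash
cat >> h.py <<'E'
def stampfit(C,c,base,r=.035):
    m=(np.hypot(C[...,0]-c[0],C[...,1]-c[1])<r)
    for z0,z1 in [(.006,.025),(.035,.066),(.07,.1)]:
        q=m&(C[...,2]>base+z0)&(C[...,2]<base+z1); P=C[q]
        if len(P)>5:
            (a,b),sz,an=cv2.minAreaRect(P[:,:2].astype(np.float32)); 
            w,v=np.linalg.eigh(np.cov(P[:,:2].T)); print("z",z0,len(P),"mean",P.mean(0).round(4),"rect",round(a,4),round(b,4),np.round(sz,3),round(an,1),"pca",np.degrees(np.arctan2(v[1,1],v[0,1])).round(1),"zmax",P[:,2].max().round(3))
E
python3 -c "
from h import *
d=cam('wrist');C=cloud(d);stampfit(C,(.483,.213),.008)
d=cam('wrist');print(C[60,350])"
```

```text
z 0.006 759 mean [0.4815 0.2072 0.0262] rect 0.4856 0.2125 [0.027 0.043] 2.2 pca 110.1 zmax 0.033
z 0.035 360 mean [0.4823 0.2112 0.0703] rect 0.486 0.2116 [0.024 0.026] 61.1 pca 147.9 zmax 0.074
z 0.07 389 mean [0.4859 0.2122 0.0956] rect 0.485 0.2122 [0.007 0.033] 2.8 pca 91.2 zmax 0.108
[0.46074303 0.20185648 0.00943405]
```

Request:
arm_command(motion=[[[0, 0, 0, 0.3, 0.17, 0.06, 0.3], [0, 0, 0, 0.3, 0.17, 0.06, 0.3], [0, 0, 0, 0.3, 0.17, 0.06, 0.3], [0, 0, 0, 0.3, 0.17, 0.06, 0.3]]])

```text
time: 2.45
tool_pos: [0.4815, 0.1769, 0.2199]
tool_rot: [-3.14, 0.001, 1.564]
contact_force: [-1.1, 0.2, 0.7]
opening: 0.0596
```

```bash
python3 -c "
from h import *
st()
d=cam('wrist');save(d,'w3.png');C=cloud(d);stampfit(C,(.483,.213),.008)"
```

```text
t 2.45 pos [0.4815 0.1769 0.2199] rot [-1.7992e+02  5.0000e-02  8.9610e+01] F [-1.1  0.2  0.7] op 0.0596 q [ 0.2   0.33  1.57 -0.    1.25  0.21]
z 0.006 508 mean [0.4856 0.2199 0.0264] rect 0.4858 0.2127 [0.027 0.042] 0.2 pca 87.0 zmax 0.029
z 0.035 398 mean [0.4862 0.2135 0.0707] rect 0.4862 0.2126 [0.025 0.024] 0.2 pca -176.7 zmax 0.074
z 0.07 213 mean [0.4862 0.2144 0.102 ] rect 0.4861 0.213 [0.008 0.032] 10.1 pca 90.8 zmax 0.108
```

View pics/w3.png

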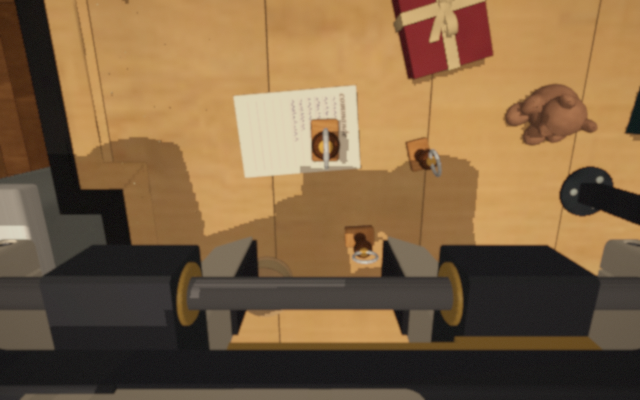

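```bash
python3 -c "
from h import *
go((.486,.2128,.15),91);go((.486,.2128,.049),91)"
```

```text
turn [-0.0007  0.0006 -0.0159] shift [0.1221 0.0157 0.2344]
turn [-0.0007  0.0006 -0.0159] shift [0.1224 0.016  0.571 ]
```

Request:
arm_command(motion=[[[0, 0, -0.016, 0.122, 0.016, 0.2, 0.3], [0, 0, -0.016, 0.122, 0.016, 0.234, 0.3], [0, 0, -0.016, 0.122, 0.016, 0.33, 0.3], [0, 0, -0.016, 0.122, 0.016, 0.43, 0.3], [0, 0, -0.016, 0.122, 0.016, 0.52, 0.3], [0, 0, -0.016, 0.122, 0.016, 0.571, 0.3], [0, 0, -0.016, 0.122, 0.016, 0.571, 0.3]]])

```text
time: 3.2
tool_pos: [0.4849, 0.212, 0.0482]
tool_rot: [-3.138, 0.001, 1.587]
contact_force: [-0.3, 0.3, -0.4]
opening: 0.0597
```

Request:
arm_command(motion=[[[0, 0, 0, 0, 0, 0, -0.6], [0, 0, 0, 0, 0, 0, -0.8], [0, 0, 0, 0, 0, 0, -0.8], [0, 0, 0, 0, 0, 0, -0.8], [0, 0, 0, 0, 0, 0, -0.8]]], grip_force=15)

```text
time: 3.7
tool_pos: [0.4863, 0.2145, 0.0499]
tool_rot: [3.141, -0.0, 1.59]
contact_force: [0.3, 0.5, 2.0]
opening: 0.0244
```

```bash
python3 -c "
from h import *
st();go((.486,.2128,.20),91)"
```

```text
t 3.7 pos [0.4863 0.2145 0.0499] rot [ 1.7995e+02 -1.0000e-02  9.1080e+01] F [0.3 0.5 2. ] op 0.0244 q [ 0.27  0.56  1.72 -0.    0.86  0.25]
turn [ 0.0006 -0.0001  0.0009] shift [-0.0054 -0.0008 -0.5004]
```

```bash
python3 - <<'E'
from h import *
from scipy.optimize import least_squares
for n in ["scene","top"]:
    D=cam(n); C=cloud(D); hsv=cv2.cvtColor(D["image"],cv2.COLOR_RGB2HSV)
    m=(np.hypot(C[...,0]-.757,C[...,1]+.035)<.085)&(C[...,2]<.04)&(hsv[...,1]<90)&(hsv[...,2]<150)
    m=cv2.morphologyEx(m.astype(np.uint8),cv2.MORPH_OPEN,np.ones((3,3)))
    cs,_=cv2.findContours(m,cv2.RETR_EXTERNAL,cv2.CHAIN_APPROX_NONE); c=max(cs,key=cv2.contourArea)[:,0,:]
    print(n,cv2.contourArea(c),cv2.boundingRect(c))
    for h in (0.0,.013,.026):
        P=np.array([ray(D,u,v,h)[:2] for u,v in c])
        f=lambda p:np.hypot(P[:,0]-p[0],P[:,1]-p[1])-p[2]
        r=least_squares(f,[.757,-.035,.06],loss="soft_l1",f_scale=.002); print(h,r.x.round(4),np.abs(r.fun).mean().round(4))
    vis=cv2.cvtColor(D["image"],cv2.COLOR_RGB2BGR); vis[m>0]=(0,0,255)
    x,y,w,h=cv2.boundingRect(c); cv2.imwrite("pics/foot_%s.png"%n,cv2.resize(vis[y-60:y+h+40,x-50:x+w+50],None,fx=4,fy=4))
E
```

```text
Traceback (most recent call last):
ValueError: max() iterable argument is empty
```

Request:
arm_command(motion=[[[0, 0, 0, 0, 0, -0.05, -0.8], [0, 0, 0, 0, 0, -0.15, -0.8], [0, 0, 0, 0, 0, -0.3, -0.8], [0, 0, 0, 0, 0, -0.42, -0.8], [0, 0, 0, 0, 0, -0.5, -0.8], [0, 0, 0, 0, 0, -0.5, -0.8]]])

```text
time: 4.35
tool_pos: [0.4878, 0.215, 0.203]
tool_rot: [3.135, -0.002, 1.59]
contact_force: [-0.0, 0.5, -0.8]
opening: 0.0232
```

```bash
python3 - <<'E'
from h import *
for n in ["scene","top","wrist"]: save(cam(n),n+"5.png")
E
cd pics; python3 -c "
import cv2,numpy as np
a=cv2.imread('scene5.png');b=cv2.imread('top5.png')
cv2.imwrite('j5.png',cv2.resize(np.hstack([a,b]),(800,250)))"
```

```text
(no output)
```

View pics/j5.png

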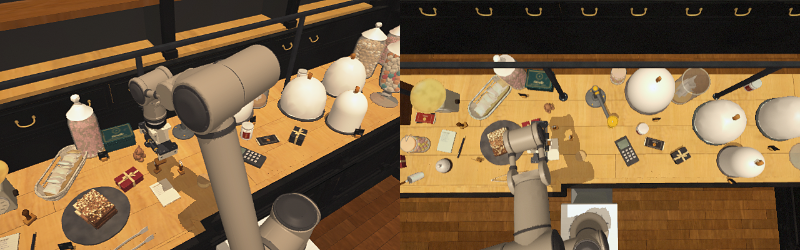

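View pics/wrist5.png

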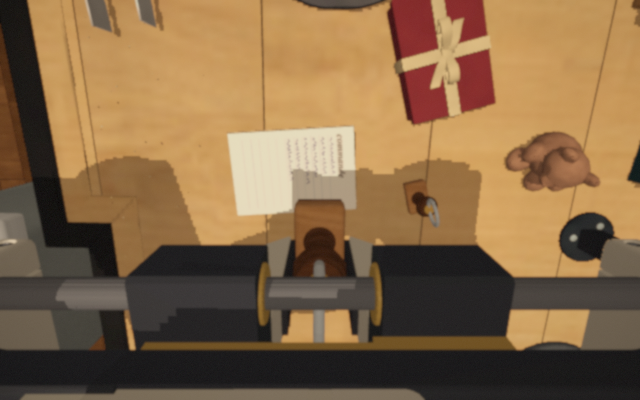

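The stamp is held between the fingers in the wrist view, at (320,230). I'll fit the foot in the first scene picture and in the current top view.

```bash
python3 - <<'E'
from h import *
from scipy.optimize import least_squares
for n in ["scene","top"]:
    D=cam(n); D["image"]=cv2.cvtColor(cv2.imread("pics/%s0.png"%n),cv2.COLOR_BGR2RGB); C=np.load("sc.npy" if n=="scene" else "top.npy"); hsv=cv2.cvtColor(D["image"],cv2.COLOR_RGB2HSV)
    m=(np.hypot(C[...,0]-.757,C[...,1]+.035)<.085)&(C[...,2]<.04)&(hsv[...,1]<110)&(hsv[...,2]<150)
    m=cv2.morphologyEx(m.astype(np.uint8),cv2.MORPH_OPEN,np.ones((3,3)))
    cs,_=cv2.findContours(m,cv2.RETR_EXTERNAL,cv2.CHAIN_APPROX_NONE); c=max(cs,key=cv2.contourArea)[:,0,:]
    print(n,cv2.contourArea(c),cv2.boundingRect(c))
    for h in (0.0,.013,.026):
        P=np.array([ray(D,u,v,h)[:2] for u,v in c])
        f=lambda p:np.hypot(P[:,0]-p[0],P[:,1]-p[1])-p[2]
        r=least_squares(f,[.757,-.035,.06],loss="soft_l1",f_scale=.002); print(h,r.x.round(4),np.abs(r.fun).mean().round(4))
    vis=cv2.cvtColor(D["image"],cv2.COLOR_RGB2BGR); vis[m>0]=(0,0,255)
    x,y,w,h=cv2.boundingRect(c); cv2.imwrite("pics/foot_%s.png"%n,cv2.resize(vis[y-30:y+h+30,x-50:x+w+50],(400,350)))
a=[cv2.imread("pics/foot_%s.png"%n) for n in ("scene","top")]; cv2.imwrite("pics/foot.png",np.hstack(a))
E
```

```text
scene 633.5 (276, 198, 36, 25)
0.0 [ 0.762  -0.0344  0.0589] 0.0042
0.013 [ 0.7489 -0.0277  0.0581] 0.0041
0.026 [ 0.7358 -0.0209  0.0574] 0.004
top 350.5 (297, 145, 24, 27)
0.0 [ 0.756  -0.0176  0.0402] 0.0098
0.013 [ 0.7528 -0.0179  0.0398] 0.0097
0.026 [ 0.7497 -0.0181  0.0394] 0.0096
```

View pics/foot.png

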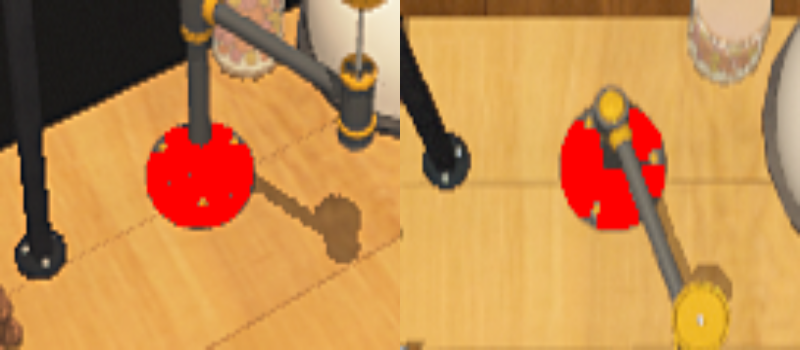

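```bash
python3 - <<'E'
from h import *
for n in ["top","scene"]:
    D=cam(n); im=cv2.imread("pics/%s0.png"%n); C=np.load("top.npy" if n=="top" else "sc.npy")
    hsv=cv2.cvtColor(im,cv2.COLOR_BGR2HSV)
    m=cv2.inRange(hsv,(18,140,60),(35,255,255))
    m[~((C[...,2]>.12))]=0
    m[~((np.hypot(C[...,0]-.66,C[...,1]+.08)<.15))]=0
    k,l,s,c=cv2.connectedComponentsWithStats(m,connectivity=4)
    for i in range(1,k):
        if s[i,4]>5: P=C[l==i]; print(n,s[i],c[i].round(1),np.median(P,0).round(4),P[:,2].max().round(3),"ray.207",ray(D,*c[i],.205).round(4),"ray.280",ray(D,*c[i],.278).round(4))
E
```

```text
top [309 137   8   9  51] [312.3 140.9] [ 0.7627 -0.0375  0.2034] 0.209 ray.207 [ 0.7627 -0.0384  0.205 ] ray.280 [ 0.7413 -0.0388  0.278 ]
top [312 146   7   6  27] [314.9 148.3] [ 0.7442 -0.047   0.1867] 0.196 ray.207 [ 0.7386 -0.0467  0.205 ] ray.280 [ 0.7187 -0.0466  0.278 ]
top [331 185  19  21 286] [339.4 195. ] [ 0.5793 -0.1169  0.2743] 0.288 ray.207 [ 0.5888 -0.1224  0.205 ] ray.280 [ 0.5786 -0.1174  0.278 ]
scene [340 157  18  13 157] [348.5 163. ] [ 0.5853 -0.1187  0.2726] 0.282 ray.207 [ 0.6617 -0.1733  0.205 ] ray.280 [ 0.5784 -0.1138  0.278 ]
scene [349 157   5   2   6] [351.2 157.2] [ 0.5957 -0.1351  0.2802] 0.281 ray.207 [ 0.6832 -0.1973  0.205 ] ray.280 [ 0.598  -0.1357  0.278 ]
scene [289 159   7   6  35] [292.1 161.4] [ 0.7597 -0.033   0.2001] 0.205 ray.207 [ 0.7533 -0.0302  0.205 ] ray.280 [0.6619 0.0167 0.278 ]
scene [295 166   6   8  21] [296.9 169.2] [ 0.7401 -0.0372  0.1825] 0.189 ray.207 [ 0.7112 -0.0237  0.205 ] ray.280 [0.6235 0.0225 0.278 ]
scene [289 175   8   3  17] [292.3 176.4] [ 0.7503 -0.0261  0.1501] 0.156 ray.207 [0.6872 0.0046 0.205 ] ray.280 [0.6017 0.0483 0.278 ]
scene [342 184  11   6  27] [346.8 187.1] [ 0.5694 -0.1067  0.2016] 0.205 ray.207 [ 0.5671 -0.1051  0.205 ] ray.280 [ 0.4922 -0.0516  0.278 ]
scene [341 197  12   4  17] [346.3 199.2] [ 0.5672 -0.1053  0.1572] 0.16 ray.207 [ 0.5232 -0.0746  0.205 ] ray.280 [ 0.4522 -0.0239  0.278 ]
```

```bash
python3 -c "
from h import *
st();go((.574,.0316,.16),160)"
```

```text
t 4.7 pos [0.4856 0.2142 0.198 ] rot [-1.7985e+02  5.0000e-02  9.1070e+01] F [ 0.3  0.3 -1.5] op 0.0231 q [ 0.27  0.38  1.55 -0.    1.21  0.25]
turn [-1.700e-03 -5.000e-04 -7.659e-01] shift [-0.6139  0.2837  0.1264]
```

Request:
arm_command(motion=[[[0, 0, -0.09, -0.07, 0.035, 0.02, -0.8], [0, 0, -0.18, -0.15, 0.07, 0.04, -0.8], [0, 0, -0.27, -0.23, 0.105, 0.05, -0.8], [0, 0, -0.36, -0.31, 0.14, 0.06, -0.8], [0, 0, -0.45, -0.39, 0.18, 0.07, -0.8], [0, 0, -0.54, -0.46, 0.21, 0.09, -0.8], [0, 0, -0.63, -0.53, 0.245, 0.11, -0.8], [0, 0, -0.72, -0.6, 0.28, 0.126, -0.8]]])

```text
time: 5.5
tool_pos: [0.5734, 0.035, 0.1603]
tool_rot: [-3.141, -0.002, 2.726]
contact_force: [0.0, 0.9, -0.2]
opening: 0.023
```

```bash
python3 -c "
from h import *
st();go((.574,.0316,.10),160);go((.574,.0316,.044),160);save(cam('top'),'top6.png')"
```

```text
t 5.5 pos [0.5734 0.035  0.1603] rot [-1.7996e+02 -1.0000e-01  1.5620e+02] F [ 0.   0.9 -0.2] op 0.023 q [-0.07  0.49  1.48 -0.    1.17 -1.23]
turn [-0.0004 -0.0011 -0.0423] shift [-0.0069 -0.0096  0.2011]
turn [-0.0004 -0.0011 -0.0423] shift [-0.0072 -0.0094  0.3878]
```

View pics/top6.png

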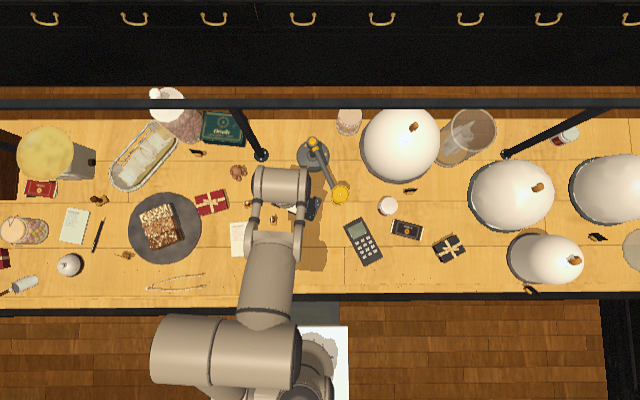

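The top view shows the gripper at about (300,205), left of the hook's dish at (340,193), with clear space between them. I'll lower the stamp now.

Request:
arm_command(motion=[[[0, 0, -0.042, -0.007, -0.01, 0.05, -0.8], [0, 0, -0.042, -0.007, -0.01, 0.12, -0.8], [0, 0, -0.042, -0.007, -0.01, 0.2, -0.8], [0, 0, -0.042, -0.007, -0.01, 0.28, -0.8], [0, 0, -0.042, -0.007, -0.01, 0.34, -0.8], [0, 0, -0.042, -0.007, -0.01, 0.37, -0.8], [0, 0, -0.042, -0.007, -0.01, 0.37, -0.8]]])

```text
time: 6.25
tool_pos: [0.5732, 0.0325, 0.049]
tool_rot: [-3.141, -0.003, 2.786]
contact_force: [0.1, -0.4, -1.0]
opening: 0.0231
```

```bash
python3 -c "
from h import *
st();go((.574,.0316,.042),160)
d=cam('wrist');save(d,'w7.png')"
```

```text
t 6.25 pos [0.5732 0.0325 0.049 ] rot [-179.94   -0.18  159.63] F [ 0.1 -0.4 -1. ] op 0.0231 q [-0.08  0.62  1.6  -0.    0.92 -1.29]
turn [-0.0006 -0.0019 -0.0041] shift [-0.0036 -0.0017  0.0235]
```

View pics/w7.png

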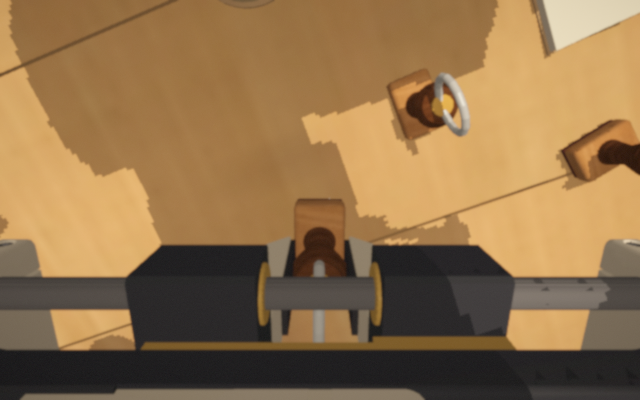

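The stamp is upright between the fingers at (320,235), and the look-alike at (430,105) is clear of them. I'll lower it gently to contact.

Request:
arm_command(motion=[[[0, 0, 0, -0.003, 0, 0.01, -0.8], [0, 0, 0, -0.003, 0, 0.017, -0.8], [0, 0, 0, -0.003, 0, 0.02, -0.8], [0, 0, 0, -0.003, 0, 0.022, -0.8], [0, 0, 0, -0.003, 0, 0.022, -0.8]]])

```text
time: 6.8
tool_pos: [0.5751, 0.0321, 0.0442]
tool_rot: [3.142, 0.0, 2.786]
contact_force: [0.7, -0.7, -0.7]
opening: 0.0231
```

```bash
python3 -c "
from h import *
st()"
```

```text
t 6.8 pos [0.5751 0.0321 0.0442] rot [1.8000e+02 2.0000e-02 1.5965e+02] F [ 0.7 -0.7 -0.7] op 0.0231 q [-0.08  0.63  1.6  -0.    0.91 -1.29]
```

Request:
arm_command(motion=[[[0, 0, 0, 0, 0, 0.003, -0.8], [0, 0, 0, 0, 0, 0.006, -0.8], [0, 0, 0, 0, 0, 0.006, -0.8]]])

```text
time: 7.1
tool_pos: [0.575, 0.0321, 0.0422]
tool_rot: [-3.142, 0.0, 2.786]
contact_force: [-0.1, 0.6, 0.7]
opening: 0.0231
```

```bash
python3 -c "
from h import *
st()
for i in range(3):
  d=cam('wrist');C=cloud(d)
  import numpy as np
W=C
m=(np.hypot(W[...,0]-.574,W[...,1]-.032)<.05)&(W[...,2]<.03)&(W[...,2]>-.02)
st();print(W[225:245:6,318])"
```

```text
t 7.1 pos [0.575  0.0321 0.0422] rot [-1.8000e+02  1.0000e-02  1.5965e+02] F [-0.1  0.6  0.7] op 0.0231 q [-0.08  0.63  1.6  -0.    0.91 -1.29]
t 7.25 pos [0.5751 0.032  0.0423] rot [-1.8000e+02  1.0000e-02  1.5965e+02] F [ 0.2 -0.1  0.1] op 0.0232 q [-0.08  0.63  1.6  -0.    0.91 -1.29]
[[0.56673316 0.03384911 0.01962917]
 [0.56858863 0.03316922 0.0236001 ]
 [0.56945265 0.03286746 0.02999416]
 [0.56875434 0.03316075 0.039959  ]]
```

Request:
arm_command(motion=[[[0, 0, 0, 0, 0, 0.003, -0.8], [0, 0, 0, 0, 0, 0.005, -0.8], [0, 0, 0, 0, 0, 0.005, -0.8]]])

```text
time: 7.55
tool_pos: [0.5753, 0.0321, 0.0421]
tool_rot: [3.141, 0.001, 2.787]
contact_force: [-2.4, 0.8, 9.9]
opening: 0.0229
```

Request:
arm_command(motion=[[[0, 0, 0, 0, 0, -0.004, -0.8], [0, 0, 0, 0, 0, -0.004, -0.4], [0, 0, 0, 0, 0, -0.004, 0.1], [0, 0, 0, 0, 0, -0.004, 0.1], [0, 0, 0, 0, 0, -0.004, 0.1], [0, 0, 0, 0, 0, -0.004, 0.1]]])

```text
time: 8.15
tool_pos: [0.575, 0.032, 0.0418]
tool_rot: [-3.141, -0.0, 2.786]
contact_force: [-0.0, -0.7, -0.2]
opening: 0.0499
```

```bash
python3 -c "
from h import *
st();go((.574,.0316,.17),160)"
```

```text
t 8.15 pos [0.575  0.032  0.0418] rot [-1.7999e+02 -1.0000e-02  1.5965e+02] F [-0.  -0.7 -0.2] op 0.0499 q [-0.08  0.64  1.6  -0.    0.91 -1.29]
turn [-0.0001 -0.0001 -0.0039] shift [ 0.0026 -0.0025 -0.4275]
```

Released. I'll go straight up, then look.

Request:
arm_command(motion=[[[0, 0, 0, 0, 0, -0.03, 0.1], [0, 0, 0, 0, 0, -0.1, 0.1], [0, 0, 0, 0, 0, -0.2, 0.1], [0, 0, 0, 0, 0, -0.32, 0.1], [0, 0, 0, 0, 0, -0.45, 0.1], [0, 0, 0, 0, 0, -0.6, 0.1], [0, 0, 0, 0, 0, -0.75, 0.1], [0, 0, 0, 0, 0, -0.75, 0.1]]])

```text
time: 8.95
tool_pos: [0.5776, 0.032, 0.2748]
tool_rot: [3.138, 0.013, 2.787]
contact_force: [0.2, -0.6, -0.9]
opening: 0.0503
```

```bash
python3 -c "
from h import *
st();d=cam('wrist');save(d,'w8.png');C=cloud(d);stampfit(C,(.574,.0316),0)
d=cam('scene');save(d,'s8.png')"
```

```text
t 8.95 pos [0.5776 0.032  0.2748] rot [179.79   0.75 159.66] F [ 0.2 -0.6 -0.9] op 0.0503 q [-0.08  0.4   1.3  -0.    1.43 -1.29]
z 0.006 384 mean [0.5665 0.0349 0.0187] rect 0.5758 0.0311 [0.027 0.042] 69.9 pca 162.2 zmax 0.025
z 0.035 242 mean [0.5743 0.032  0.0624] rect 0.5759 0.0313 [0.025 0.025] 11.1 pca 62.1 zmax 0.066
z 0.07 139 mean [0.5738 0.0319 0.0932] rect 0.5761 0.032 [0.009 0.032] 69.3 pca 159.6 zmax 0.1
```

View pics/w8.png

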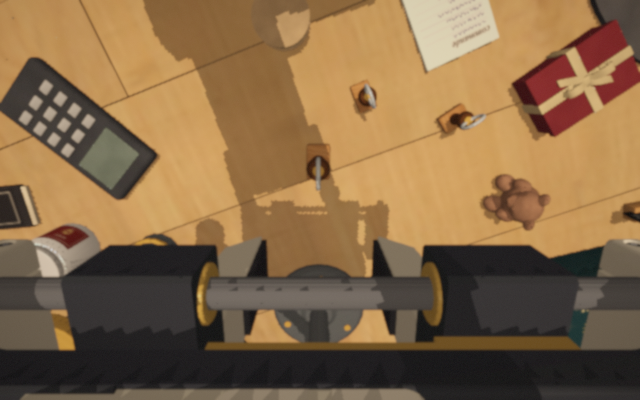

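View pics/s8.png

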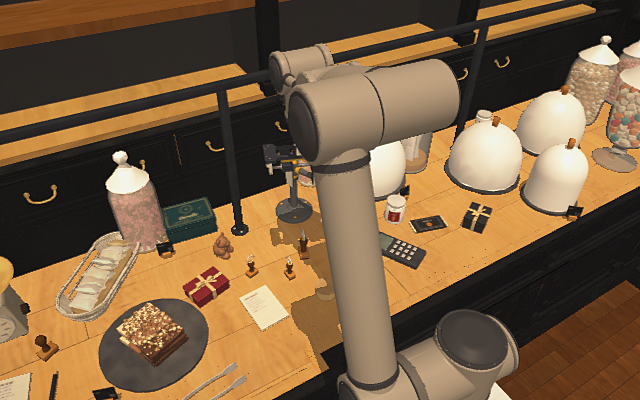

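The wrist view shows the stamp standing at (318,165). It measures (0.576, 0.0315) with its ring plane at 160°, pointing at the column, and it sits 198 mm from the axis. Next I'll shut the fingers and go above the dish.

```bash
python3 -c "
from h import *
go((.579,-.1175,.31),160)"
```

```text
turn [ 0.0005  0.0018 -0.0039] shift [-0.1856 -0.463  -0.1385]
```

Request:
arm_command(motion=[[[0, 0, 0, 0, 0, -0.13, -0.5], [0, 0, 0, -0.05, -0.13, -0.13, -1], [0, 0, 0, -0.1, -0.26, -0.13, -1], [0, 0, 0, -0.15, -0.38, -0.13, -1], [0, 0, 0, -0.185, -0.463, -0.13, -1], [0, 0, 0, -0.185, -0.463, -0.13, -1], [0, 0, 0, -0.185, -0.463, -0.13, -1], [0, 0, 0, -0.185, -0.463, -0.13, -1]]])

```text
time: 9.85
tool_pos: [0.5785, -0.1164, 0.3051]
tool_rot: [3.141, -0.002, 2.787]
contact_force: [0.2, 0.5, -0.5]
opening: 0.0003
```

```bash
python3 -c "
from h import *
st();d=cam('wrist');save(d,'w9.png');d=cam('scene');save(d,'s9.png');d=cam('top');save(d,'t9.png');go((.579,-.1175,.29),160)"
cd pics; python3 -c "
import cv2,numpy as np
a=cv2.imread('s9.png')[80:280,200:500];b=cv2.imread('t9.png')[90:290,200:500]
cv2.imwrite('j9.png',cv2.resize(np.vstack([a,b]),None,fx=1.5,fy=1.5))"
```

```text
t 9.85 pos [ 0.5785 -0.1164  0.3051] rot [ 1.7998e+02 -1.0000e-01  1.5970e+02] F [ 0.2  0.5 -0.5] op 0.0003 q [-0.33  0.42  1.19  0.    1.53 -1.55]
turn [ 0.     -0.0002 -0.0029] shift [-0.0022 -0.0035  0.0528]
```

View pics/w9.png

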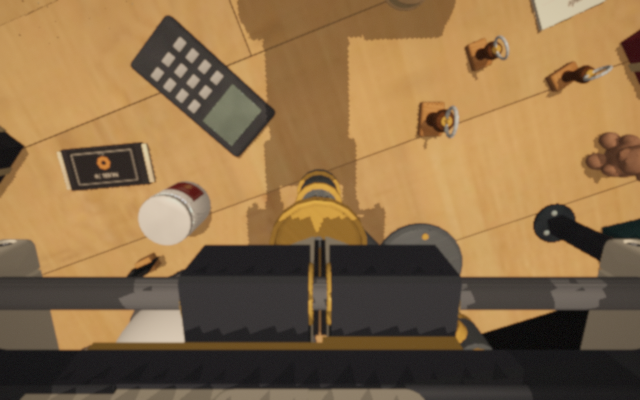

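View pics/j9.png

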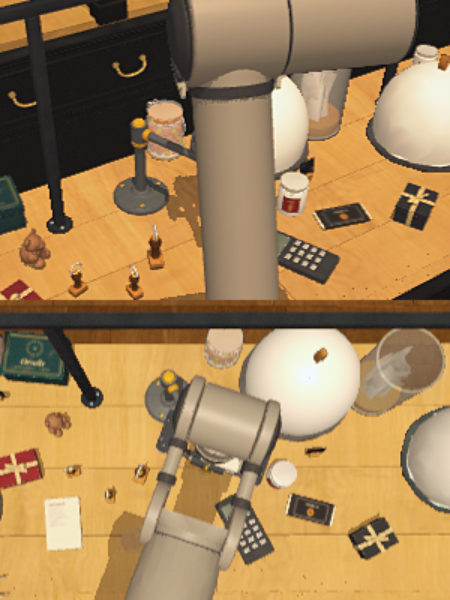

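The wrist view shows the shut fingers at column 320, above the dish at (320,225). I'll fit the rim to check the centre.

```bash
python3 - <<'E'
from h import *
from scipy.optimize import least_squares
d=cam('wrist');C=cloud(d)
m=(np.hypot(C[...,0]-.579,C[...,1]+.1175)<.045)&(C[...,2]>.262)&(C[...,2]<.295)
v,u=np.nonzero(m);m[240:]=False
P=C[m];print(len(P),P.min(0).round(4),P.max(0).round(4))
q=P[P[:,2]>.279];print(len(q))
# outer silhouette: lowest row per... top contour of mask
cols=np.unique(np.nonzero(m)[1]);E=np.array([C[np.nonzero(m[:,c])[0][0],c] for c in cols]);
print(E[::10].round(4))
r=least_squares(lambda p:np.hypot(E[:,0]-p[0],E[:,1]-p[1])-.026,[.579,-.1175],loss='soft_l1',f_scale=.002);print(r.x,np.abs(r.fun).mean())
r=least_squares(lambda p:np.hypot(E[:,0]-p[0],E[:,1]-p[1])-p[2],[.579,-.1175,.026],loss='soft_l1',f_scale=.002);print(r.x)
E
```

```text
3215 [ 0.5544 -0.1424  0.2728] [ 0.5889 -0.0921  0.2873]
910
[[ 0.5687 -0.1424  0.2832]
 [ 0.5595 -0.1336  0.2767]
 [ 0.556  -0.1262  0.277 ]
 [ 0.555  -0.12    0.2759]
 [ 0.5556 -0.1142  0.2771]
 [ 0.5569 -0.1089  0.2772]
 [ 0.5591 -0.1039  0.2782]
 [ 0.563  -0.0996  0.2785]
 [ 0.5686 -0.0956  0.277 ]
 [ 0.5751 -0.0926  0.2826]]
[ 0.58075914 -0.11854892] 0.00021008802034876522
[ 0.58157592 -0.11884833  0.0267367 ]
```

The dish centre is at (0.581, -0.1186), which matches the 200 mm radius. Pressing down.

```bash
python3 -c "
from h import *
go((.581,-.1186,.28),160);go((.581,-.1186,.225),160)"
```

```text
turn [-0.     -0.0001 -0.0029] shift [-0.0096 -0.0041  0.0863]
turn [-0.     -0.0001 -0.0029] shift [-0.0096 -0.0041  0.2697]
```

Request:
arm_command(motion=[[[0, 0, 0, -0.01, -0.004, 0, -1], [0, 0, 0, -0.01, -0.004, 0.05, -1], [0, 0, 0, -0.01, -0.004, 0.085, -1], [0, 0, 0, -0.01, -0.004, 0.11, -1], [0, 0, 0, -0.01, -0.004, 0.14, -1], [0, 0, 0, -0.01, -0.004, 0.17, -1], [0, 0, 0, -0.01, -0.004, 0.2, -1], [0, 0, 0, -0.01, -0.004, 0.2, -1]]])

```text
time: 10.85
tool_pos: [0.5812, -0.1196, 0.2458]
tool_rot: [3.142, 0.0, 2.786]
contact_force: [-0.6, 0.4, 6.6]
opening: 0.0003
```

```bash
python3 -c "
from h import *
st();go((.581,-.1186,.216),160)"
```

```text
t 10.85 pos [ 0.5812 -0.1196  0.2458] rot [1.8000e+02 2.0000e-02 1.5965e+02] F [-0.6  0.4  6.6] op 0.0003 q [-0.33  0.46  1.29 -0.    1.39 -1.55]
turn [ 0.      0.0003 -0.0039] shift [0.002  0.003  0.0993]
```

Request:
arm_command(motion=[[[0, 0, 0, 0, 0, 0.03, -1], [0, 0, 0, 0, 0, 0.06, -1], [0, 0, 0, 0, 0, 0.09, -1], [0, 0, 0, 0, 0, 0.1, -1], [0, 0, 0, 0, 0, 0.105, -1], [0, 0, 0, 0, 0, 0.105, -1]]])

```text
time: 11.45
tool_pos: [0.582, -0.1206, 0.2176]
tool_rot: [-3.14, 0.005, 2.786]
contact_force: [-3.6, -1.5, 16.1]
opening: 0.0006
```

```bash
python3 -c "
from h import *
st();d=cam('scene');save(d,'s10.png');d=cam('wrist');save(d,'w10.png')"
```

```text
t 11.45 pos [ 0.582  -0.1206  0.2176] rot [-179.93    0.3   159.64] F [-3.6 -1.5 16.1] op 0.0006 q [-0.33  0.47  1.34 -0.    1.32 -1.55]
```

View pics/w10.png

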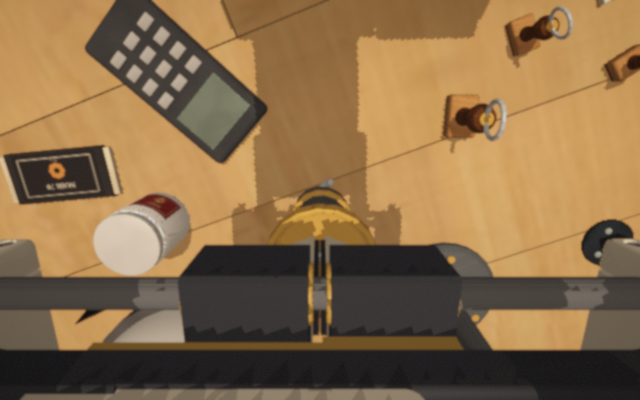

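Force is 16 N at the bottom, so the stop is reached. Next is the arc.

```bash
python3 - <<'E'
from h import *
c=np.array([.7625,-.0365]);R=.1985
ps=np.radians(159.65);X=np.array([np.cos(ps),np.sin(ps)]);Y=np.array([np.sin(ps),-np.cos(ps)])
p=lambda s:c-R*np.array([np.cos(s),np.sin(s)])
p0=p(.424)
for s in np.r_[np.arange(.36,-.2,-.07),-.2,-.351]:
    d=p(s)-p0; print(round(s,3),p(s).round(4),"tx %.3f ty %.3f"%(d@X/.3,d@Y/.3))
E
```

```text
0.36 [ 0.5767 -0.1064] tx 0.029 ty 0.031
0.29 [ 0.5723 -0.0933] tx 0.058 ty 0.067
0.22 [ 0.5688 -0.0798] tx 0.084 ty 0.105
0.15 [ 0.5662 -0.0662] tx 0.108 ty 0.145
0.08 [ 0.5646 -0.0524] tx 0.129 ty 0.186
0.01 [ 0.564  -0.0385] tx 0.147 ty 0.229
-0.06 [ 0.5644 -0.0246] tx 0.162 ty 0.272
-0.13 [ 0.5657 -0.0108] tx 0.174 ty 0.317
-0.2 [0.568  0.0029] tx 0.183 ty 0.363
-0.351 [0.5761 0.0318] tx 0.191 ty 0.462
```

Request:
arm_command(motion=[[[0, 0, 0, 0.029, 0.031, 0, -1], [0, 0, 0, 0.058, 0.067, 0, -1], [0, 0, 0, 0.084, 0.105, 0, -1], [0, 0, 0, 0.108, 0.145, 0, -1], [0, 0, 0, 0.129, 0.186, 0, -1], [0, 0, 0, 0.147, 0.229, 0, -1], [0, 0, 0, 0.162, 0.272, 0, -1], [0, 0, 0, 0.162, 0.272, 0, -1]]])

```text
time: 12.35
tool_pos: [0.5653, -0.0248, 0.2177]
tool_rot: [3.14, 0.006, 2.788]
contact_force: [-2.0, 0.6, 15.3]
opening: 0.0004
```

```bash
python3 -c "
from h import *
st();d=cam('scene');save(d,'s11.png');d=cam('wrist');save(d,'w11.png');C=cloud(d);stampfit(C,(.576,.0315),0)
im=cv2.imread('pics/s11.png')[120:320,200:460];cv2.imwrite('pics/s11z.png',cv2.resize(im,None,fx=3,fy=3,interpolation=cv2.INTER_CUBIC))"
```

```text
t 12.35 pos [ 0.5653 -0.0248  0.2177] rot [179.91   0.33 159.74] F [-2.   0.6 15.3] op 0.0004 q [-0.18  0.42  1.43  0.    1.29 -1.4 ]
z 0.006 666 mean [0.5685 0.0296 0.0184] rect 0.5761 0.0308 [0.027 0.042] 69.6 pca 135.0 zmax 0.025
z 0.035 275 mean [0.5729 0.0278 0.0623] rect 0.5751 0.0308 [0.023 0.026] 13.2 pca 99.0 zmax 0.066
z 0.07 324 mean [0.5754 0.0309 0.0867] rect 0.576 0.0308 [0.008 0.033] 61.8 pca 159.2 zmax 0.1
```

View pics/w11.png

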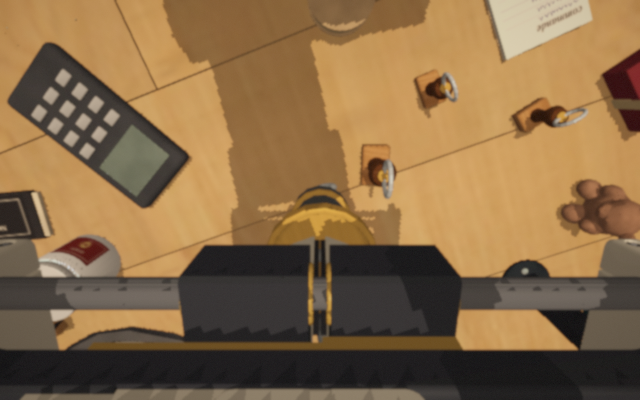

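View pics/s11z.png

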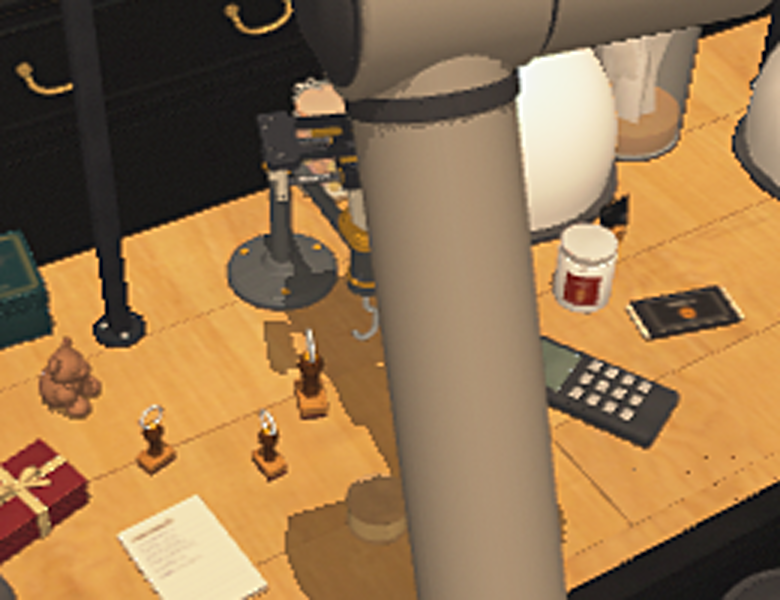

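The zoomed scene view shows the open hook at (368,318), pointing left to the ring at (310,348). I'll check the dish centre again and compute the rest of the arc.

```bash
python3 - <<'E'
from h import *
from scipy.optimize import least_squares
d=cam('wrist');C=cloud(d)
m=(np.hypot(C[...,0]-.565,C[...,1]+.0248)<.045)&(C[...,2]>.208)&(C[...,2]<.24);m[243:]=False
cols=np.unique(np.nonzero(m)[1]);E=np.array([C[np.nonzero(m[:,c])[0][0],c] for c in cols])
r=least_squares(lambda p:np.hypot(E[:,0]-p[0],E[:,1]-p[1])-.026,[.565,-.0248],loss='soft_l1',f_scale=.002);print(r.x,E[:,2].mean(),E[:,2].max(),np.abs(r.fun).mean())
# hook points
D=cam('scene');S=cloud(D);q=S[np.hypot(S[...,0]-.565,S[...,1]+.025)<.03];q=q[(q[:,2]<.14)&(q[:,2]>.04)];print(len(q),q.min(0).round(3),q.max(0).round(3),q[q[:,2]<.1].mean(0).round(3))
c=np.array([.7625,-.0365]);R=.1985
ps=np.radians(159.7);X=np.array([np.cos(ps),np.sin(ps)]);Y=np.array([np.sin(ps),-np.cos(ps)])
p=lambda s:c-R*np.array([np.cos(s),np.sin(s)])
for s in (-.1,-.15,-.2,-.24,-.28,-.31,-.33,-.35):
    dd=p(s)-p(-.06);print(s,"tx %.3f ty %.3f"%(dd@X/.3,dd@Y/.3))
E
```

```text
[ 0.56421579 -0.0251253 ] 0.2184708626243179 0.22489447104233828 0.00019183005022271472
41 [ 0.558 -0.036  0.074] [ 0.566 -0.011  0.127] [ 0.562 -0.025  0.083]
-0.1 tx 0.007 ty 0.025
-0.15 tx 0.015 ty 0.058
-0.2 tx 0.021 ty 0.090
-0.24 tx 0.024 ty 0.116
-0.28 tx 0.027 ty 0.143
-0.31 tx 0.028 ty 0.163
-0.33 tx 0.028 ty 0.176
-0.35 tx 0.028 ty 0.189
```

The dish follows the model within 1 mm and is at the bottom stop (rim at 0.225). Now swinging through the ring, slowly.

Request:
arm_command(motion=[[[0, 0, 0, 0.007, 0.025, 0, -1], [0, 0, 0, 0.015, 0.058, 0, -1], [0, 0, 0, 0.021, 0.09, 0, -1], [0, 0, 0, 0.024, 0.116, 0, -1], [0, 0, 0, 0.026, 0.13, 0, -1], [0, 0, 0, 0.027, 0.143, 0, -1], [0, 0, 0, 0.027, 0.143, 0, -1]]])

```text
time: 13.25
tool_pos: [0.573, 0.0173, 0.2177]
tool_rot: [3.14, 0.006, 2.787]
contact_force: [-1.3, 1.0, 15.8]
opening: 0.0006
```

```bash
python3 -c "
from h import *
st();d=cam('scene');save(d,'s12.png');d=cam('wrist');save(d,'w12.png')
im=cv2.imread('pics/s12.png')[170:280,240:400];im=cv2.resize(im,(640,440),interpolation=cv2.INTER_CUBIC);cv2.imwrite('pics/s12z.png',im)"
```

```text
t 13.25 pos [0.573  0.0173 0.2177] rot [179.89   0.37 159.69] F [-1.3  1.  15.8] op 0.0006 q [-0.1   0.43  1.41  0.    1.29 -1.32]
```

View pics/w12.png

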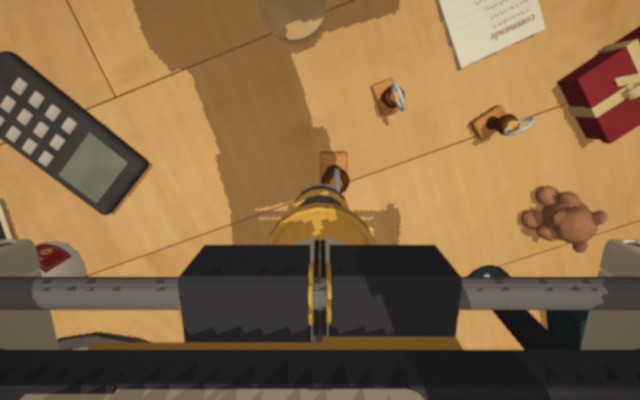

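View pics/s12z.png

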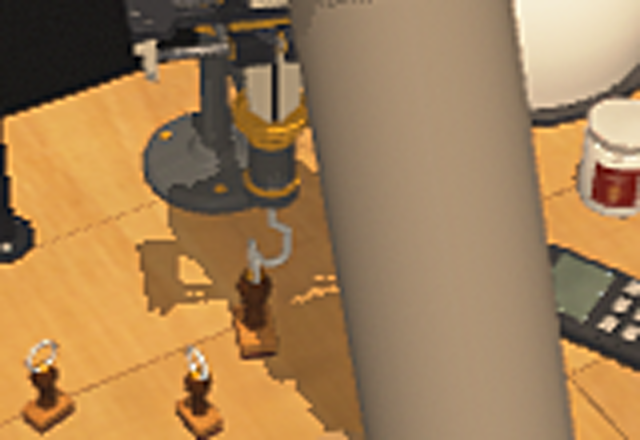

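The hook's point is just entering the ring at (255,258). I'll continue to centre.

Request:
arm_command(motion=[[[0, 0, 0, 0, 0.01, 0, -1], [0, 0, 0, 0, 0.02, 0, -1], [0, 0, 0, 0, 0.03, 0, -1], [0, 0, 0, 0, 0.038, 0, -1], [0, 0, 0, 0, 0.045, 0, -1], [0, 0, 0, 0, 0.045, 0, -1]]])

```text
time: 13.95
tool_pos: [0.5773, 0.0298, 0.2177]
tool_rot: [3.14, 0.005, 2.787]
contact_force: [-2.4, 1.4, 16.1]
opening: 0.0005
```

```bash
python3 -c "
from h import *
st();d=cam('scene');save(d,'s13.png');d=cam('wrist');C=cloud(d);stampfit(C,(.576,.0315),0)
im=cv2.imread('pics/s13.png')[170:280,240:400];im=cv2.resize(im,(640,440),interpolation=cv2.INTER_CUBIC);cv2.imwrite('pics/s13z.png',im)"
```

```text
t 13.95 pos [0.5773 0.0298 0.2177] rot [179.89   0.32 159.67] F [-2.4  1.4 16.1] op 0.0005 q [-0.08  0.44  1.39  0.    1.3  -1.3 ]
z 0.006 509 mean [0.5645 0.0354 0.0187] rect 0.5685 0.0343 [0.028 0.026] 69.4 pca 73.9 zmax 0.025
z 0.035 251 mean [0.571  0.033  0.0624] rect 0.5718 0.0328 [0.025 0.016] 70.0 pca 69.0 zmax 0.066
z 0.07 126 mean [0.5686 0.0339 0.0886] rect 0.568 0.034 [0.027 0.016] 67.4 pca 93.8 zmax 0.098
```

View pics/s13z.png

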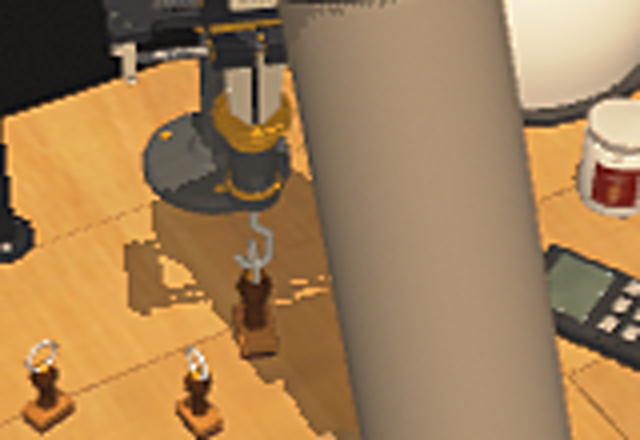

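The hook's point now shows through the ring on its far side, at (240,260), and the stamp hasn't moved. Easing up slowly.

Request:
arm_command(motion=[[[0, 0, 0, 0, 0, -0.007, -1], [0, 0, 0, 0, 0, -0.017, -1], [0, 0, 0, 0, 0, -0.027, -1], [0, 0, 0, 0, 0, -0.038, -1], [0, 0, 0, 0, 0, -0.05, -1], [0, 0, 0, 0, 0, -0.062, -1], [0, 0, 0, 0, 0, -0.073, -1], [0, 0, 0, 0, 0, -0.08, -1]]])

```text
time: 14.85
tool_pos: [0.5769, 0.0294, 0.2401]
tool_rot: [3.141, 0.004, 2.786]
contact_force: [0.9, -0.1, 6.2]
opening: 0.0002
```

```bash
python3 -c "
from h import *
st();d=cam('scene');save(d,'s14.png')
im=cv2.imread('pics/s14.png')[170:280,240:400];im=cv2.resize(im,(640,440),interpolation=cv2.INTER_CUBIC);cv2.imwrite('pics/s14z.png',im)"
```

```text
t 14.85 pos [0.5769 0.0294 0.2401] rot [179.95   0.2  159.65] F [ 0.9 -0.1  6.2] op 0.0002 q [-0.08  0.43  1.35 -0.    1.36 -1.3 ]
```

View pics/s14z.png

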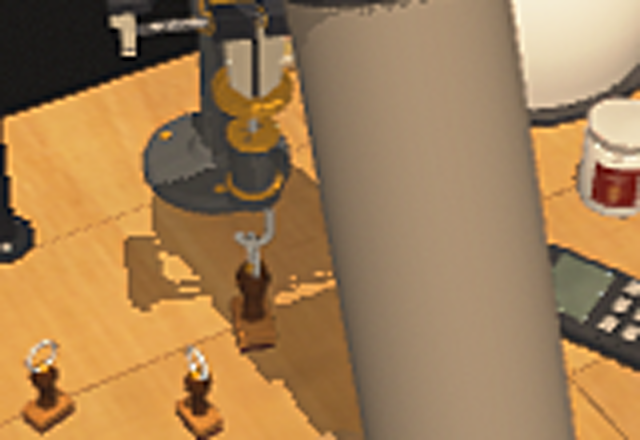

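The stamp is lifted and hangs in the hook. Continuing the slow rise.

Request:
arm_command(motion=[[[0, 0, 0, 0, 0, -0.01, -1], [0, 0, 0, 0, 0, -0.022, -1], [0, 0, 0, 0, 0, -0.034, -1], [0, 0, 0, 0, 0, -0.046, -1], [0, 0, 0, 0, 0, -0.058, -1], [0, 0, 0, 0, 0, -0.07, -1], [0, 0, 0, 0, 0, -0.08, -1], [0, 0, 0, 0, 0, -0.09, -1]]])

```text
time: 15.7
tool_pos: [0.5761, 0.0294, 0.2656]
tool_rot: [-3.142, 0.0, 2.786]
contact_force: [2.9, -2.0, 3.4]
opening: 0.0007
```

```bash
python3 -c "
from h import *
st();d=cam('scene');save(d,'s15.png')
im=cv2.imread('pics/s15.png')[150:260,240:400];im=cv2.resize(im,(640,440),interpolation=cv2.INTER_CUBIC);cv2.imwrite('pics/s15z.png',im)"
```

```text
t 15.7 pos [0.5761 0.0294 0.2656] rot [-1.8000e+02  2.0000e-02  1.5965e+02] F [ 2.9 -2.   3.4] op 0.0007 q [-0.08  0.41  1.31 -0.    1.42 -1.3 ]
```

View pics/s15z.png

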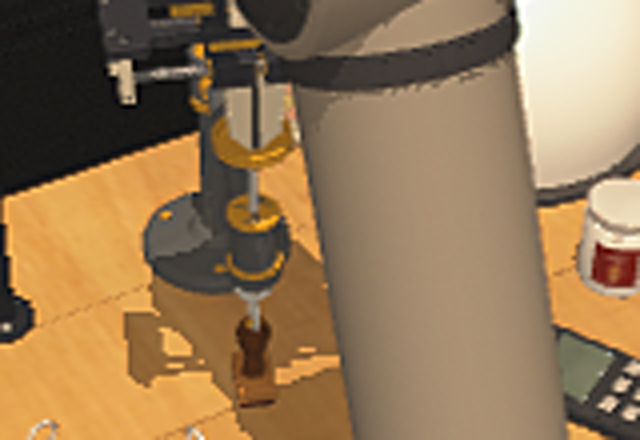

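Request:
arm_command(motion=[[[0, 0, 0, 0, 0, -0.008, -1], [0, 0, 0, 0, 0, -0.016, -1], [0, 0, 0, 0, 0, -0.024, -1], [0, 0, 0, 0, 0, -0.032, -1], [0, 0, 0, 0, 0, -0.04, -1], [0, 0, 0, 0, 0, -0.04, -1]]])

```text
time: 16.35
tool_pos: [0.5759, 0.0295, 0.2777]
tool_rot: [-3.142, 0.0, 2.786]
contact_force: [2.7, -0.8, 3.5]
opening: 0.0006
```

```bash
python3 -c "
from h import *
st();d=cam('scene');save(d,'s16.png');C=cloud(d);stampfit(C,(.576,.0315),.046)
im=cv2.imread('pics/s16.png')[150:260,240:400];im=cv2.resize(im,(640,440),interpolation=cv2.INTER_CUBIC);cv2.imwrite('pics/s16z.png',im)"
```

```text
t 16.35 pos [0.5759 0.0295 0.2777] rot [-180.      0.    159.65] F [ 2.7 -0.8  3.5] op 0.0006 q [-0.08  0.41  1.28 -0.    1.45 -1.3 ]
z 0.006 92 mean [0.5694 0.0369 0.0598] rect 0.5745 0.0343 [0.027 0.044] 69.5 pca 177.3 zmax 0.071
z 0.035 69 mean [0.5707 0.0356 0.1006] rect 0.5727 0.0336 [0.023 0.023] 22.3 pca -151.5 zmax 0.112
z 0.07 23 mean [0.5627 0.0351 0.138 ] rect 0.5675 0.0312 [0.025 0.029] 39.4 pca 93.5 zmax 0.146
```

View pics/s16z.png

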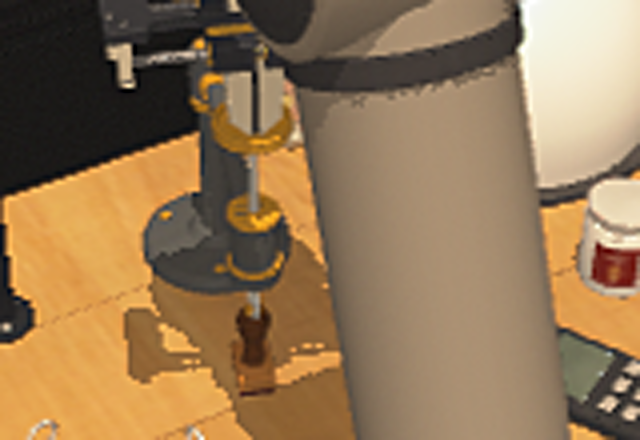

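Request:
arm_command(motion=[[[0, 0, 0, 0, 0, -0.004, -1], [0, 0, 0, 0, 0, -0.008, -1], [0, 0, 0, 0, 0, -0.012, -1], [0, 0, 0, 0, 0, -0.016, -1], [0, 0, 0, 0, 0, -0.02, -1], [0, 0, 0, 0, 0, -0.02, -1]]])

```text
time: 17.0
tool_pos: [0.5759, 0.0295, 0.2834]
tool_rot: [-3.141, -0.0, 2.786]
contact_force: [-0.4, 0.9, 0.2]
opening: 0.0005
```

```bash
python3 -c "
from h import *
st()"
```

```text
t 17.0 pos [0.5759 0.0295 0.2834] rot [-1.7999e+02 -1.0000e-02  1.5965e+02] F [-0.4  0.9  0.2] op 0.0005 q [-0.08  0.4   1.27 -0.    1.46 -1.3 ]
```

The fingers are off the dish (force ~0). I'll rise straight up out of it and back away.

Request:
arm_command(motion=[[[0, 0, 0, 0, 0, -0.02, -1], [0, 0, 0, 0, 0, -0.05, -1], [0, 0, 0, 0, 0, -0.1, -1], [0, 0, 0, 0, 0, -0.16, -1], [0, 0, 0, 0.1, 0, -0.2, -1], [0, 0, 0, 0.2, 0, -0.2, -1], [0, 0, 0, 0.3, 0, -0.2, -1], [0, 0, 0, 0.3, 0, -0.2, -1]]])

```text
time: 17.8
tool_pos: [0.4893, 0.0619, 0.3453]
tool_rot: [3.141, 0.001, 2.788]
contact_force: [0.4, -0.7, 0.1]
opening: 0.0007
```

Request:
arm_command(motion=[[[0, 0, 0, 0.1, -0.1, 0, -1], [0, 0, 0, 0.2, -0.25, 0, -1], [0, 0, 0, 0.2, -0.4, 0, -1], [0, 0, 0, 0.2, -0.55, 0, -1], [0, 0, 0, 0.2, -0.7, 0, -1], [0, 0, 0, 0.2, -0.8, 0, -1], [0, 0, 0, 0.2, -0.8, 0, -1], [0, 0, 0, 0.2, -0.8, 0, -1]]])

```text
time: 18.6
tool_pos: [0.3521, -0.1442, 0.3439]
tool_rot: [3.141, 0.001, 2.784]
contact_force: [-0.0, 0.6, 0.2]
opening: 0.0007
```

```bash
python3 - <<'E'
from h import *
st()
for n in ("scene","top"):
    d=cam(n);save(d,n+"17.png");C=cloud(d);print(n);stampfit(C,(.575,.033),.046)
    m=(np.hypot(C[...,0]-.576,C[...,1]-.032)<.04)&(C[...,2]>.15);print("dish zmax",C[m][:,2].max() if m.any() else None)
    A=np.load("top.npy" if n=="top" else "sc.npy")
    for k,p in dict(box=(.585,.328),bear=(.691,.224),jar=(.568,-.3),spool=(.425,.042),choc=(.487,-.38)).items():
        f=lambda C:(lambda P:(np.nanmedian(P,0).round(4),len(P)))(C[(np.hypot(C[...,0]-p[0],C[...,1]-p[1])<.075)&(C[...,2]>.008)&(C[...,2]<.1)])
        print(k,f(A),f(C))
a=cv2.imread("pics/scene17.png");cv2.imwrite("pics/s17z.png",cv2.resize(a[130:290,200:440],None,fx=3,fy=3,interpolation=cv2.INTER_CUBIC))
E
```

```text
t 18.6 pos [ 0.3521 -0.1442  0.3439] rot [1.7999e+02 5.0000e-02 1.5952e+02] F [-0.   0.6  0.2] op 0.0007 q [-0.59 -0.01  1.63  0.    1.52 -1.8 ]
scene
z 0.006 98 mean [0.5701 0.0366 0.0603] rect 0.5753 0.0337 [0.027 0.046] 71.1 pca 164.6 zmax 0.07
z 0.035 69 mean [0.5699 0.0358 0.1005] rect 0.5722 0.0347 [0.023 0.021] 60.6 pca 73.7 zmax 0.112
z 0.07 24 mean [0.5608 0.0354 0.1391] rect 0.5616 0.0319 [0.034 0.014] 85.6 pca 90.1 zmax 0.145
dish zmax 0.2837247822383122
box (array([0.5776, 0.3336, 0.0312]), 1020) (array([0.5778, 0.3337, 0.0309]), 1025)
bear (array([0.6873, 0.2418, 0.0346]), 312) (array([0.6873, 0.2415, 0.0351]), 311)
jar (array([ 0.5711, -0.2757,  0.0656]), 214) (array([ 0.512 , -0.3343,  0.0088]), 5)
spool (array([0.4124, 0.0537, 0.0265]), 371) (array([0.4123, 0.0538, 0.0263]), 374)
choc (array([ 0.4673, -0.4079,  0.0092]), 9) (array([ 0.4843, -0.3717,  0.0089]), 41)
top
z 0.006 32 mean [0.5647 0.0309 0.0615] rect 0.5688 0.0252 [0.023 0.047] 36.3 pca 126.5 zmax 0.069
dish zmax 0.2873595709265673
box (array([0.5855, 0.3278, 0.0333]), 648) (array([0.5852, 0.3288, 0.0332]), 656)
bear (array([0.6945, 0.2311, 0.047 ]), 187) (array([0.6944, 0.2306, 0.0454]), 187)
jar (array([ 0.5644, -0.2992,  0.0753]), 318) (array([ 0.5644, -0.2996,  0.0755]), 323)
spool (array([0.4177, 0.0493, 0.0289]), 228) (array([0.4177, 0.0493, 0.0292]), 228)
choc (array([ 0.4839, -0.3829,  0.0098]), 267) (array([ 0.4908, -0.3803,  0.0096]), 257)
```

View pics/s17z.png

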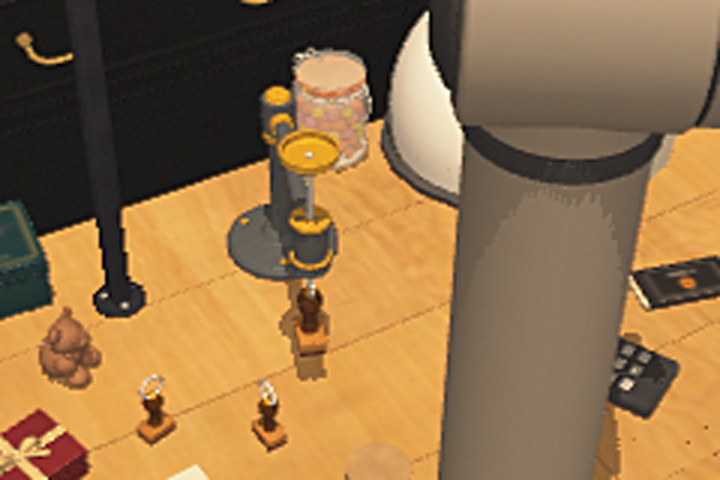

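View pics/top17.png

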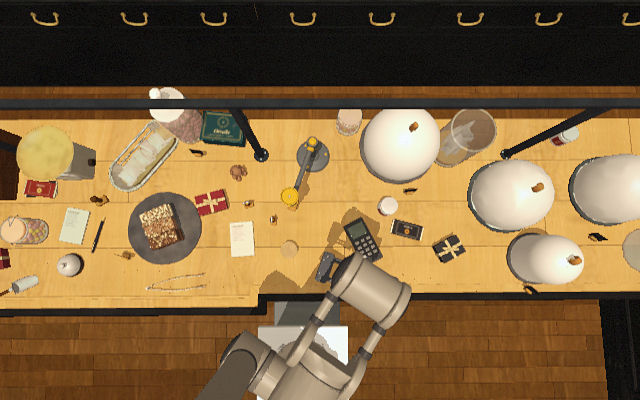

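The scene view shows the stamp hanging upright at (312,320) under the retracted hook, with the dish at (310,155) at home height. The bystanders haven't moved. I'll let it settle, compare once more and hand in.

Request:
arm_command(motion=[[[0, 0, 0, 0, 0, 0, -1], [0, 0, 0, 0, 0, 0, -1], [0, 0, 0, 0, 0, 0, -1], [0, 0, 0, 0, 0, 0, -1], [0, 0, 0, 0, 0, 0, -1], [0, 0, 0, 0, 0, 0, -1], [0, 0, 0, 0, 0, 0, -1], [0, 0, 0, 0, 0, 0, -1]]])

```text
time: 19.5
tool_pos: [0.3519, -0.1434, 0.3434]
tool_rot: [-3.142, 0.0, 2.786]
contact_force: [-0.1, -0.2, 0.1]
opening: 0.0001
```

Request:
arm_command(motion=[[[0, 0, 0, 0, 0, 0, -1], [0, 0, 0, 0, 0, 0, -1], [0, 0, 0, 0, 0, 0, -1], [0, 0, 0, 0, 0, 0, -1], [0, 0, 0, 0, 0, 0, -1], [0, 0, 0, 0, 0, 0, -1], [0, 0, 0, 0, 0, 0, -1], [0, 0, 0, 0, 0, 0, -1]]])

```text
time: 20.3
tool_pos: [0.3519, -0.1434, 0.3434]
tool_rot: [-3.142, 0.0, 2.786]
contact_force: [-0.2, -0.3, 0.3]
opening: 0.0006
```

```bash
python3 - <<'E'
from h import *
a=[cam("scene") for _ in range(4)]
for d in a: 
    print("diff",np.abs(d["image"][190:270,290:320].astype(int)-a[0]["image"][190:270,290:320]).max())
    C=cloud(d); q=C[(np.hypot(C[...,0]-.575,C[...,1]-.033)<.035)&(C[...,2]>.052)&(C[...,2]<.071)]; print(len(q),q.mean(0).round(4),q[:,2].min().round(3))
print(robot.hand_in()); st()
E
```

```text
diff 0
93 [0.5701 0.0366 0.0605] 0.052
diff 4
97 [0.5701 0.0368 0.0595] 0.052
diff 5
96 [0.5694 0.0369 0.06  ] 0.052
diff 5
94 [0.5697 0.0365 0.0598] 0.052
the job is handed in; nothing more can be done
None
the job is handed in; nothing more can be done
```

The stamp is hanging by its ring from the fully retracted hook, and I handed the job in at about 20.5 s. The hand-in gives no verdict.

**What I did:**
- Moved the stamp from the order pad to the bare counter, about 198 mm from the column's axis, with its ring facing the column.
- Pressed the hook down to its stop and swung it through the ring.
- Eased the hook up at 30–40 mm/s until the fingers came off the dish with no force, then backed the arm away.

**Last checks:**
- **Hook:** the dish rim measured 0.284 m in the scene view and 0.287 m in the top view; home is 0.284 m.
- **Stamp:** it hung upright and about 45 mm clear of the counter. It was still over four frames; the small image differences are noise.
- **Other goods:** the spool, gift box and bear had not moved in either view. The jar and chocolate bar were mostly hidden by the arm in the scene view. In the top view the jar had not moved, and the chocolate bar read 7 mm off, which I put down to its low height and shadow because the arm never went near it.

**Disagreement:** direct circle fits of the stand's foot differed by 1–2 cm between views. I used the column cap and dish positions instead; both fitted the 200 mm radius to about 1.5 mm.

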